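# Fold out the chopping board

### The job

Make room to work by folding out the hinged chopping board. First push the saucepan lid along the counter, without picking it up, until it is clear of the place where the leaf will lie; then push the half-raised leaf over its spine with a fingertip and gently press it down until it lies fully flat on the other side. Only push with the outside of the fingers, taking nothing between them, do not let the leaf slam, leave the lid lying on the counter and leave the other things where they are.

Things in the scene. Friction and masses are not known exactly. Their poses are not given: they have to be found in the camera images.
- board: Fixed half of a folding wooden chopping board, yaw within 0.31 rad of the world. Origin on the counter below the middle of the hinge line (spine), which is 18 mm up. x runs along the spine, z up. Fixed half: x -90 to 90, y 4 to 134 mm, 18 mm thick. The leaf must come to lie on the bare counter at y -134 to 0, x -90 to 90 mm
- leaf (a joint): Angle of the leaf (180 mm along the spine, 18 mm thick, 0.27 kg). 0: flat on the fixed half; pi/2: upright; pi (end stop): lying on the counter at -y, upper face 18 mm up. The face that is its underside at 0 passes through the hinge line and is on top at pi. Starts at 0.5 to 0.9. Stiff hinge: stays where left, never falls; needs 3 to 5 N at the free edge
- leaf_edge (a point): Middle of the leaf's free edge, 134 mm from the hinge line, on the face that is its underside at angle 0; moves with the leaf. Its axes are the board's at angle 0 (y from the hinge to the edge, z through the leaf's thickness)
- saucepan_lid: Round aluminium lid, 110 mm across, rim 8 mm thick, domed to 16 mm, round black knob in the middle 28 mm across, 23 to 43 mm above the counter. 0.13 kg, loose, flat on the counter at the board's -y side, in the leaf's way. Origin: centre of its underside. Slides when pushed at rim or knob; beyond it towards the board's -y the counter is free to y = -270 mm
- lid_knob (a point): Centre of the saucepan lid's knob, 33 mm above the lid's underside
- bowl: Blue melamine bowl, 140 mm across, 55 mm high, beyond the board; leave alone. Origin: centre of its underside
- canister: Clear acrylic canister with clip-on lid, 88 mm across, 133 mm high, beyond and to the right of the board; leave alone. Origin: centre of its underside
- spoon: Wooden spoon 240 mm long, lying along the counter between robot and board; leave alone. Its x axis runs along the handle towards the bowl of the spoon
- mug: White mug, 76 mm across, 85 mm high, beyond and to the left of the board; leave alone. Origin: centre of its underside
- spice_jar: Glass spice jar with steel cap, 48 mm across, 85 mm high, beyond the board's left half or changed about with the mug; leave alone. Origin: centre of its underside
- tin: Plain steel tin, 60 mm across, 60 mm high, right of the board on the robot's side; leave alone. Origin: centre of its underside
There are look-alikes about, which are no part of the job. Leave any green or turquoise look-alike of the board alone. Of the things that look like the saucepan_lid, take the one that is nearest to the robot's base at the start.

How it is judged (in metres and radians):
On the way, in this order (a step that is already met when the one before it is completed fails the run):
1. the lid has been pushed out of the leaf's landing place while the leaf is still on its own side (value of joint leaf below 1.5 rad and (y of saucepan_lid in the frame of board below -0.165 m or x of saucepan_lid in the frame of board below -0.125 m or x of saucepan_lid in the frame of board above 0.125 m)), for 0.1 s.
2. the leaf has been pushed over the top of its spine (value of joint leaf above 1.8 rad), for 0.05 s.
At the end, for the whole second after the job is handed in: The leaf lies flat on the far side of its spine (within 0.06 rad of its end stop), and the saucepan lid lies flat and still on the counter (origin within 6 mm of the counter's height, tilt below 0.08 rad) (value of joint leaf above 3.0816 rad and height (world z) of saucepan_lid between -0.006 and 0.006 m and angle between saucepan_lid's own z axis and vertical below 0.08 rad and linear speed of saucepan_lid below 0.02 m/s); the robot touches nothing.
It fails at once if the saucepan lid is lifted or tipped (height (world z) of saucepan_lid above 0.02 m or angle between saucepan_lid's own z axis and vertical above 0.4 rad).
It fails at once if the lid's knob or the leaf is taken between the fingers, or pressed hard (lid over 40 N, board or leaf over 60 N) (contact force between the fingers and saucepan_lid above 40 N or contact force between the fingers and board above 60 N or distance between the grasp point and lid_knob below 0.02 m or (z of the grasp point in the frame of leaf_edge between 0.001 and 0.017 m and y of the grasp point in the frame of leaf_edge between -0.13 and 0.005 m and x of the grasp point in the frame of leaf_edge between -0.09 and 0.09 m)).
It fails at once if the leaf is pressed onto the lid (contact force between board and saucepan_lid above 8 N).
It fails at once if the leaf slams (over 5 rad/s) (velocity of joint leaf above 5 rad/s or velocity of joint leaf below -5 rad/s).
It fails at once if another thing is moved by more than 30 mm or tipped over (distance of any of bowl, canister, spoon, mug, spice_jar, tin from where it was at the start of the episode above 0.03 m or angle between any of bowl, canister, mug, spice_jar, tin's own z axis and vertical above 0.5 rad).
It also fails if it takes over 64 s, if anything falls off the work surface, if the arm or the gripper's body presses on something with over 40 N, if the wrist force passes 120 N, or if a joint passes its speed limit or range.

### The arm

A 7-joint arm with a two-finger parallel gripper is mounted at the origin on the work surface. World frame = base frame: x ahead of the robot, y to its left, z up, the work surface at z = 0. Lengths are in mm, angles in rad, forces in N, time in s.
With the tool pointing down it reaches from about 400 to 875 mm from the base axis. Payload 4.4 kg.
Tool frame: the origin (TCP) lies midway between the tips of the shut fingers; the grasp point (between the pads) lies ctrl.grip_depth behind it (ctrl.grip_depth is the distance from the TCP to the grasp point, in mm); z points along the fingers, y is the line along which they close (so a half turn about z gives the same grasp; the last joint's range is limited). The gripper opens to 85 mm and grips with 20 to 120 N. Pads are 22 mm wide; open, the fingers measure 114 mm over their backs; the gripper's body (76 mm by 85 mm) begins 54 mm behind the grasp point. The pads swing forward as they close: fully open they stand 13 mm farther back than shut.
Start: joints at [-1.353, 0.628, 0.038, 1.517, -0.027, 0.996, -0.02], TCP at [181.979, 624.02, 231.313] pointing down, gripper open.
Joint ranges: [-3.06, 3.06], [-0.37, 2.12], [-1.25, 1.32], [0.18, 2.47], [-1.1, 4.24], [0.23, 1.98], [-2.94, 2.94]. Speed limits (rad/s): [2.57, 2.57, 3.14, 3.14, 3.14, 3.14, 3.14].

### API

Orientations are given as [roll, pitch, yaw] about the fixed x, y, z axes, in that order (R = Rz(yaw) Ry(pitch) Rx(roll)).
In Python, from cell import ctrl gives the robot as it stands.
- The arm moves only by the tool carry_out, never from a script. Its argument "deltas" is one flat list of numbers, 7 for each row, row after row: the turn, a rotation vector about the tool's x, y, z in degrees, then the shift along the tool's x, y, z in m, then the closure, from -1 (fully open) to 1 (shut). In form: [wx, wy, wz, dx, dy, dz, claw, wx, wy, wz, dx, dy, dz, claw, ...]. A call has 1 to 12 rows; each row shifts and turns the commanded pose from where the row before left it, along the tool's axes as they then stand; what a row does not reach is not made up. A row lasts 1/8 s, in which the tool goes at most 62.5 mm and 10.7 degrees, less where a joint would pass 70% of its speed; a pose out of reach is approached as far as the arm can. A call with a gripper value outside its range is refused whole. The fingers move at their own pace and stop on an object; the grip force is fixed at half the most. Time passes only in rows, so rows that do not move let the fingers close. It gives the time, the measured TCP pose, the force, the opening and the grip force at its end, in the units of the state.
- ctrl.read_state(): the state, without advancing time (a new reading comes with each control period).
- ctrl.get_image(name): name is "scene" or "top" or "wrist"; returns the picture (384x512x3 uint8, red, green, blue); there is no depth.
- ctrl.calibration(name): a dict with "mtx" (3x3 intrinsics, pixels), "R" (3x3) and "t" (3): a world point X has camera coordinates R X + t. Camera axes: x right, y down, z forward; pixel columns grow to the right and rows downward; lengths in mm; the calibration is good to about 2 mm. A picture is of the moment at which its call begins: read the wrist's pose just before it. calibration takes no time and is no camera call; for the wrist camera it gives the pose at the moment of the call.
- ctrl.finish_job(): hands the job in; it is judged then, once.
The state is a dict: "clock": time; "qpos": joint angles; "qd": joint speeds; "tau": joint torques, N m; "eef_pos": TCP position; "tool_rot": TCP orientation; "force": force on the tool from outside, world axes, zero at the start; "torque": the same for the moment, N m; "width": finger opening in mm; "gripper_force": force on a finger pad.
Only numpy, scipy, OpenCV 4.12 (cv2) and the standard library are available. Lean on these libraries where they do the work, as an engineer would, in place of code of your own. Each camera call takes 0.05 s, during which the arm holds its last target. There are 200 camera calls.

## Working session

There is one attempt and no reset: what is moved stays moved. The work goes in short steps, Python scripts to look and compute and a tool call to move; the robot and the scene stay as the last step left them, time stands still between calls to the robot, and variables do not carry over. Pictures are saved under pics/ and viewed, at most 10 in all, crops included, and the job is handed in when it is done.

Besides the shell and the picture viewer there is one more tool, called after "Request:" in YAML: its name, and indented under it one key for each argument. carry_out: Moves the arm, as the interface text tells. Its arguments: {"type":"object","properties":{"deltas":{"type":"array"}},"required":["deltas"]}

```bash
ls; mkdir -p pics
cat > h.py <<'E'
import numpy as np, cv2
from cell import ctrl
def save(name,f):
    im=ctrl.get_image(name); cv2.imwrite(f,im[:,:,::-1]); return im
def ray(name,uv,z,c=None):
    c=c or ctrl.calibration(name); K,R,t=[np.array(c[k],float) for k in("mtx","R","t")]; t=t.ravel()
    o=-R.T@t; d=R.T@np.linalg.inv(K)@np.array([uv[0],uv[1],1.]); return o+d*(z-o[2])/d[2]
def proj(name,X):
    c=ctrl.calibration(name); K,R,t=[np.array(c[k],float) for k in("mtx","R","t")]
    p=K@(R@np.array(X,float)+t.ravel()); return p[:2]/p[2]
E
python3 - <<'E'
from h import *
a=save("scene","pics/s0.png");b=save("top","pics/t0.png")
c=np.vstack([a,b])[:,:,::-1]
s=ctrl.read_state();print(s['eef_pos'],s['tool_rot'],s['width'],ctrl.grip_depth,s['clock'])
for n in("scene","top"):
    k=ctrl.calibration(n);print(n,k)
E
```

```text
pics
[181.84621546 623.4689017  230.49811952] [-3.13990186e+00  3.75007167e-05  2.85779763e+00] 85.86601745874911 18.700000000000003 0.1
scene {'mtx': array([[403.39184235,   0.        , 256.87529728],
       [  0.        , 403.39184235, 193.04052864],
       [  0.        ,   0.        ,   1.        ]]), 'R': array([[-0.85662886,  0.51590682, -0.00521045],
       [ 0.44239734,  0.72930004, -0.52192533],
       [-0.26546486, -0.44940139, -0.85297527]]), 't': array([ 414.02990746, -203.21128141, 1419.5870274 ])}
top {'mtx': array([[374.38174849,   0.        , 261.88099259],
       [  0.        , 374.38174849, 186.01907582],
       [  0.        ,   0.        ,   1.        ]]), 'R': array([[-0.02469564, -0.99952813, -0.01826612],
       [-0.97998423,  0.02781513, -0.19712239],
       [ 0.19753745,  0.01303244, -0.98020871]]), 't': array([  22.25920731,  472.73119437, 1176.94848422])}
```

View pics/s0.png

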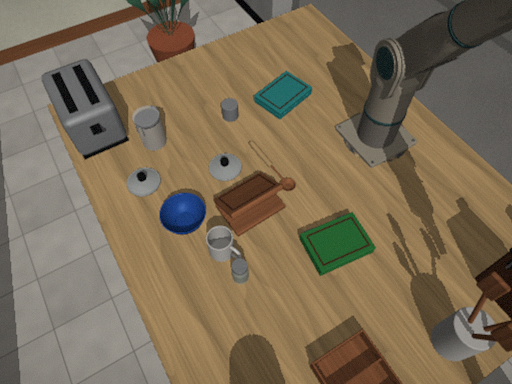

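View pics/t0.png

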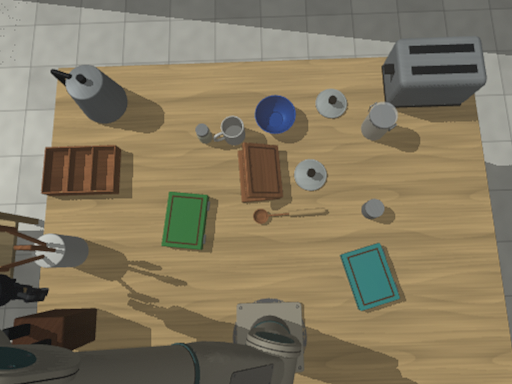

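The scene view shows two lids, at px (225,166) and (144,180). In the top view they are at (311,174) and (331,103). The board is at top (262,172). Its look-alikes are green (186,221) and turquoise (370,277). The lid nearest the base is top (311,174), next to the board. I'll check this in one close crop.

Run:
```python
from h import *
a=cv2.imread("pics/t0.png")[125:225,220:345]; b=cv2.imread("pics/s0.png")[135:245,190:310]
a=cv2.resize(a,None,fx=5,fy=5,interpolation=3)[:, :]; 
b=cv2.resize(b,(0,0),fx=5,fy=5,interpolation=3)
a=cv2.resize(a,(400,320));b=cv2.resize(b,(400,367))
c=np.zeros((367,800,3),np.uint8);c[:320,:400]=a;c[:,400:]=b;cv2.imwrite("pics/c0.png",c)
print("lids", ray("top",(311,173),33),ray("top",(333,100),33),ray("scene",(225,160),33),ray("scene",(141,177),33))
```

```text
lids [ 515.52435756 -154.4165507    33.        ] [ 772.22143458 -243.33702371   33.        ] [ 511.07728299 -156.70982802   33.        ] [ 773.60256194 -237.50492723   33.        ]
```

View pics/c0.png

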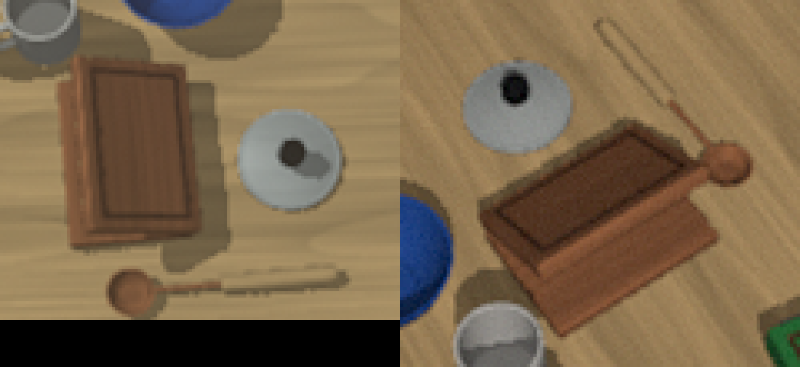

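The crop confirms that the half-raised brown board and the adjacent lid are the right pair. One finer crop of the board corners will give me its pose.

Run:
```python
from h import *
a=cv2.imread("pics/t0.png")[138:206,236:284]; b=cv2.imread("pics/s0.png")[166:238,212:297]
z=lambda i:cv2.resize(i,None,fx=6,fy=6,interpolation=cv2.INTER_CUBIC)
a,b=z(a),z(b); c=np.zeros((432,800,3),np.uint8); c[:a.shape[0],:288]=a; c[:,290:800]=b[:,:510]
cv2.imwrite("pics/c1.png",cv2.convertScaleAbs(c,alpha=1.5))
for n in("top","scene"):
    k=ctrl.calibration(n);print(-k["R"].T@k["t"])
im=cv2.imread("pics/t0.png");h=cv2.cvtColor(im,cv2.COLOR_BGR2HSV)
m=((h[:,:,1]<50)&(h[:,:,2]>110)).astype(np.uint8);m[:150]=0;m[200:]=0;m[:,:290]=0;m[:,335:]=0
ys,xs=np.nonzero(m);print((xs.min(),xs.max(),ys.min(),ys.max()),len(xs))
print(ray("top",(xs.min(),175),8),ray("top",(xs.max()+1,175),8))
```

```text
[ 231.32741917   -6.23889068 1247.24764595]
[ 821.42056304  572.56552452 1106.9687874 ]
(np.int64(294), np.int64(326), np.int64(159), np.int64(190)) 690
[516.08564163 -99.61396585   8.        ] [ 512.8571901  -211.14606521    8.        ]
```

View pics/c1.png

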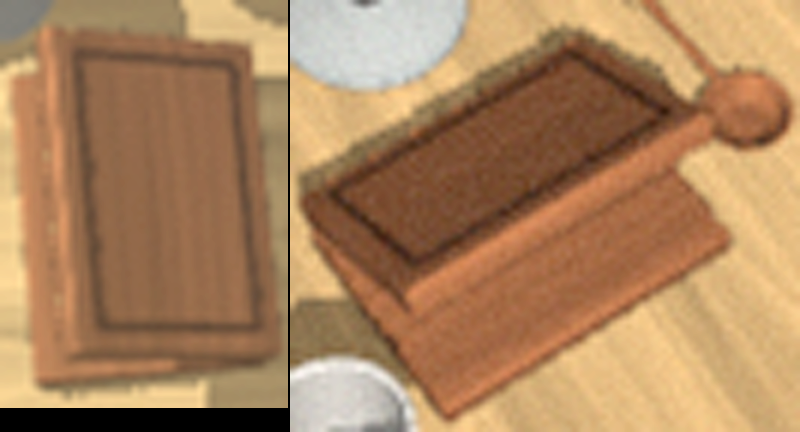

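```bash
cat > fit.py <<'E'
from h import *
from scipy.optimize import least_squares
T=lambda x,y:(236+x/6,138+y/6); S=lambda x,y:(212+(x-290)/6,166+y/6)
def pt(p,x,r,d): # leaf: r along from hinge, d thickness
    th=p[3]; y=r*np.cos(th)-d*np.sin(th); z=18+r*np.sin(th)+d*np.cos(th); return W(p,x,y,z)
def W(p,x,y,z):
    c,s=np.cos(p[2]),np.sin(p[2]); return [p[0]+c*x-s*y,p[1]+s*x+c*y,z]
obs=[("top",T(38,28),1,90,134,0),("top",T(57,357),1,-90,134,0),("top",T(62,33),1,90,134,18),("top",T(78,357),1,-90,134,18),
("top",T(250,45),1,90,0,18),("top",T(278,355),1,-90,0,18),("top",T(13,78),0,90,134,18),("top",T(38,383),0,-90,134,18),
("scene",S(408,308),1,90,134,0),("scene",S(410,285),1,90,134,18),("scene",S(715,122),1,-90,134,0),("scene",S(305,203),1,90,0,18),("scene",S(570,38),1,-90,0,18),
("scene",S(728,240),0,-90,134,18),("scene",S(448,415),0,90,134,10)]
f=lambda p:np.concatenate([proj(o[0],pt(p,*o[3:]) if o[2] else W(p,*o[3:]))-o[1] for o in obs])
r=least_squares(f,[530,-50,.1,.7],x_scale=[10,10,.1,.1],loss="soft_l1")
if __name__=="__main__":
    print(r.x.round(3));print(f(r.x).reshape(-1,2).round(1).tolist())
    from scipy.spatial.transform import Rotation as R_
    p=r.x
    # lid
    L=(np.array([515.5,-154.4])+[511.1,-156.7])/2
    c,s=np.cos(p[2]),np.sin(p[2]);d=L-p[:2];print("lid in board",c*d[0]+s*d[1],-s*d[0]+c*d[1])
    for q in[(0,-300),(0,-60),(0,-200),(0,130),(0,160),(0,100),(0,0),(0,-110)]:print(q,np.round(W(p,*q,0)[:2],1))
    a=T(38,28)
E
python3 fit.py
```

```text
[ 5.24979e+02 -4.55970e+01  6.70000e-02  5.87000e-01]
[[-1.0, 0.4], [0.5, 0.4], [-2.2, -2.2], [-0.0, -0.7], [0.8, -0.4], [1.6, 0.2], [-1.8, -0.6], [-1.7, 0.4], [0.7, 0.2], [-1.8, -1.0], [0.2, 0.4], [-2.4, -1.7], [0.9, -1.7], [1.2, -1.5], [-0.3, 0.7]]
lid in board -19.0597542579595 -108.91607054815127
(0, -300) [ 545.2 -344.9]
(0, -60) [ 529.  -105.5]
(0, -200) [ 538.5 -245.1]
(0, 130) [516.2  84.1]
(0, 160) [514.2 114. ]
(0, 100) [518.2  54.2]
(0, 0) [525.  -45.6]
(0, -110) [ 532.4 -155.3]
```

The board fit gives origin (525,-46), yaw 0.067 and leaf at about 0.59 rad. The lid is at board (-19,-109). I'll turn the tool to line up with the board, close the fingers and travel over.

Request:
carry_out:
  deltas: [0, 0, -10, 0, 0, 0, 1, 0, 0, -10, 0, 0, 0, 1, 0, 0, 0, -0.04, -0.045, 0, 1, 0, 0, 0, -0.04, -0.045, 0, 1, 0, 0, 0, -0.04, -0.045, 0, 1, 0, 0, 0, -0.04, -0.045, 0, 1, 0, 0, 0, -0.04, -0.045, 0, 1, 0, 0, 0, -0.04, -0.045, 0, 1, 0, 0, 0, -0.04, -0.045, 0, 1, 0, 0, 0, 0, -0.04, 0, 1, 0, 0, 0, 0, -0.04, 0, 1, 0, 0, 0, 0, 0, 0, 1]

```text
clock: 1.6
eef_pos: [487.7, 243.7, 231.0]
tool_rot: [-3.139, -0.001, -3.082]
force: [-0.1, 0.5, 0.6]
width: 0.2
gripper_force: 0.0
```

Request:
carry_out:
  deltas: [0, 0, -0.4, 0, -0.0445, 0, 1, 0, 0, 0, 0, -0.0445, 0, 1, 0, 0, 0, 0, -0.0445, 0, 1, 0, 0, 0, 0, -0.0445, 0, 1, 0, 0, 0, 0, -0.0445, 0, 1, 0, 0, 0, 0, -0.0445, 0, 1, 0, 0, 0, 0, -0.0445, 0, 1, 0, 0, 0, 0, -0.0445, 0, 1, 0, 0, 0, 0, 0, 0.04, 1, 0, 0, 0, 0, 0, 0.04, 1, 0, 0, 0, 0, 0, 0.04, 1, 0, 0, 0, 0, 0, 0, 1]

```text
clock: 3.1
eef_pos: [510.6, -105.5, 108.8]
tool_rot: [3.139, -0.006, -3.068]
force: [0.3, -0.2, -0.2]
width: -0.1
gripper_force: 0.0
```

```bash
cat > st.py <<'E'
from h import *
import sys
from fit import r
p=r.x;s=ctrl.read_state();e=np.array(s['eef_pos']);c,n=np.cos(p[2]),np.sin(p[2]);d=e[:2]-p[:2]
print("board",(c*d[0]+n*d[1]).round(1),(-n*d[0]+c*d[1]).round(1),e[2].round(1),np.round(s['tool_rot'],3),np.round(s['force'],1),np.round(s['qpos'],2),s['clock'])
if len(sys.argv)>1:
    im=save("scene","pics/x.png");b=im[130:270,170:330,::-1]
    a=save("top","pics/y.png")[105:245,205:365,::-1]
    z=lambda i:cv2.resize(i,(400,350),interpolation=cv2.INTER_CUBIC)
    cv2.imwrite(sys.argv[1],cv2.convertScaleAbs(np.hstack([z(a),z(b)]),alpha=1.3))
E
python3 st.py pics/m1.png
```

```text
board -18.4 -58.8 108.8 [ 3.139 -0.006 -3.068] [ 0.3 -0.2 -0.2] [ 0.16  0.63 -0.02  1.98  0.02  0.54  1.77] 3.1
```

View pics/m1.png

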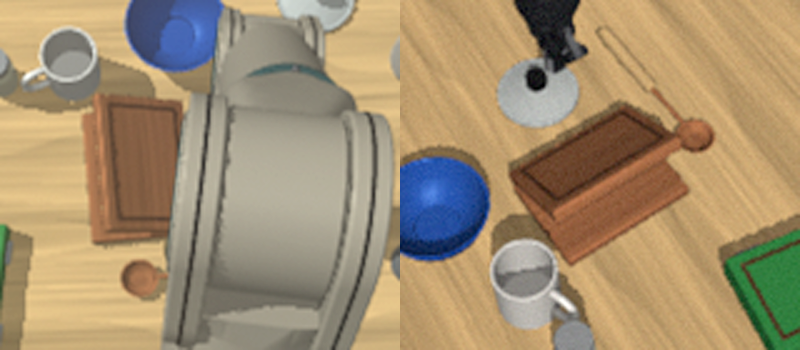

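The view shows the shut fingers on the board side of the knob (right-hand crop: fingers at (570,50), knob at (537,78)). I'll descend beside the knob, then push it along board -y.

Request:
carry_out:
  deltas: [0, 0, 0, 0, 0, 0.026, 1, 0, 0, 0, 0, 0, 0.026, 1, 0, 0, 0, 0, 0, 0.026, 1, 0, 0, 0, 0, 0, 0, 1, 0, 0, 0, 0, -0.008, 0, 1, 0, 0, 0, 0, -0.008, 0, 1, 0, 0, 0, 0, -0.008, 0, 1, 0, 0, 0, 0, -0.008, 0, 1, 0, 0, 0, 0, -0.008, 0, 1, 0, 0, 0, 0, 0, 0, 1]

```text
clock: 4.45
eef_pos: [516.0, -147.2, 33.9]
tool_rot: [3.141, 0.001, -3.07]
force: [0.8, 1.3, 1.9]
width: 0.0
gripper_force: 1.2
```

```bash
python3 st.py
```

```text
board -15.8 -100.8 33.9 [ 3.141e+00  1.000e-03 -3.070e+00] [0.8 1.3 1.9] [ 0.24  0.77 -0.03  1.98  0.05  0.39  1.82] 4.45
```

Request:
carry_out:
  deltas: [0, 0, 0, 0, 0.006, 0, 1, 0, 0, 0, 0, 0, 0.006, 1, 0, 0, 0, 0, -0.009, 0, 1, 0, 0, 0, 0, -0.009, 0, 1, 0, 0, 0, 0, -0.009, 0, 1, 0, 0, 0, 0, -0.009, 0, 1, 0, 0, 0, 0, -0.009, 0, 1, 0, 0, 0, 0, -0.009, 0, 1, 0, 0, 0, 0, -0.009, 0, 1, 0, 0, 0, 0, -0.009, 0, 1, 0, 0, 0, 0, -0.009, 0, 1, 0, 0, 0, 0, 0, 0, 1]

```text
clock: 5.95
eef_pos: [520.8, -223.1, 27.4]
tool_rot: [-3.141, 0.0, -3.071]
force: [0.5, 0.6, -0.1]
width: -0.0
gripper_force: 0.0
```

```bash
python3 st.py pics/m2.png
```

```text
board -16.1 -176.8 27.4 [-3.141  0.    -3.071] [ 0.5  0.6 -0.1] [ 0.38  0.81 -0.05  1.9   0.08  0.44  1.92] 5.95
```

View pics/m2.png

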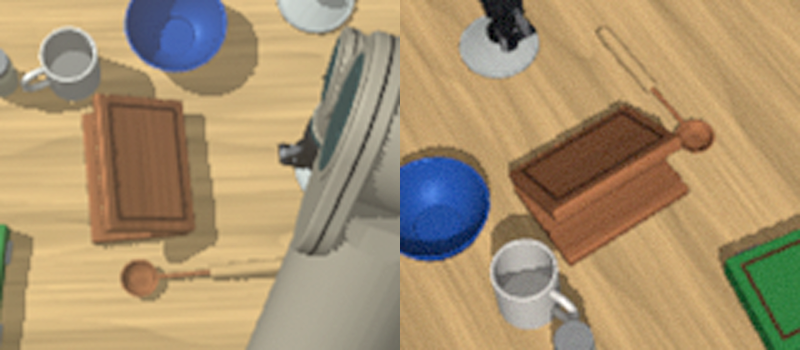

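The lid slid out with the finger. Next I'll back off and lift, then measure the lid while moving round to the board's +y side.

Request:
carry_out:
  deltas: [0, 0, 0, 0, 0.01, 0, 1, 0, 0, 0, 0, 0, -0.04, 1, 0, 0, 0, 0, 0, -0.04, 1, 0, 0, 0, 0, 0, -0.04, 1, 0, 0, 0, 0, 0, -0.04, 1, 0, 0, 0, -0.003, 0.05, 0, 1, 0, 0, 0, -0.003, 0.05, 0, 1, 0, 0, 0, -0.003, 0.05, 0, 1, 0, 0, 0, -0.003, 0.05, 0, 1, 0, 0, 0, -0.003, 0.05, 0, 1, 0, 0, 0, 0, 0.05, 0, 1, 0, 0, 0, 0, 0.04, 0, 1]

```text
clock: 7.55
eef_pos: [509.3, 131.9, 187.3]
tool_rot: [3.141, -0.0, -3.066]
force: [-0.7, 0.1, 0.0]
width: -0.0
gripper_force: 0.0
```

```bash
python3 st.py
python3 - <<'E'
from h import *
from fit import r
p=r.x;c,s=np.cos(p[2]),np.sin(p[2])
for n,z in(("scene",6),("top",6)):
    h=cv2.cvtColor(save(n,f"pics/{n}2.png"),cv2.COLOR_RGB2HSV)
    u,v=[int(k) for k in proj(n,[522,-252,6])]
    m=np.zeros(h.shape[:2],np.uint8);m[v-25:v+25,u-30:u+30]=((h[:,:,1]<45)&(h[:,:,2]>105))[v-25:v+25,u-30:u+30]
    cs=cv2.findContours(m,0,1)[0];k=max(cs,key=cv2.contourArea);e=cv2.minEnclosingCircle(k);x,y,w,g=cv2.boundingRect(k)
    q=ray(n,(x+w/2-.5,y+g/2-.5),z);d=q[:2]-p[:2];print(n,(x,y,w,g),q.round(1),"board",c*d[0]+s*d[1],-s*d[0]+c*d[1])
E
```

```text
board -3.7 178.2 187.3 [ 3.141 -0.    -3.066] [-0.7  0.1  0. ] [-0.27  0.51 -0.06  1.91  0.04  0.72  1.3 ] 7.55
scene (194, 135, 31, 26) [ 524.8 -250.2    6. ] board -13.932998013108083 -204.15806380160208
top (323, 156, 33, 32) [ 524.3 -252.8    6. ] board -14.620893887734749 -206.68992397741275
```

The lid is at board y of about -205, with its rim at -150, so it is clear. I'll descend beside the leaf's free edge and approach it.

Request:
carry_out:
  deltas: [0, 0, 0, 0, 0, 0.042, 1, 0, 0, 0, 0, 0, 0.042, 1, 0, 0, 0, 0, 0, 0.041, 1, 0, 0, 0, 0, 0, 0, 1, 0, 0, 0, 0, -0.015, 0, 1, 0, 0, 0, 0, -0.015, 0, 1, 0, 0, 0, 0, -0.015, 0, 1, 0, 0, 0, 0, -0.005, 0, 1, 0, 0, 0, 0, -0.005, 0, 1, 0, 0, 0, 0, -0.005, 0, 1, 0, 0, 0, 0, 0, 0, 1]

```text
clock: 9.02
eef_pos: [514.9, 80.1, 64.5]
tool_rot: [3.128, 0.004, -3.061]
force: [-5.8, 26.5, 11.7]
width: 0.2
gripper_force: 13.0
```

```bash
python3 st.py pics/m3.png
```

```text
board -1.6 126.1 64.5 [ 3.128  0.004 -3.061] [-5.8 26.5 11.7] [-0.15  0.7  -0.07  2.01  0.08  0.42  1.37] 9.025
```

View pics/m3.png

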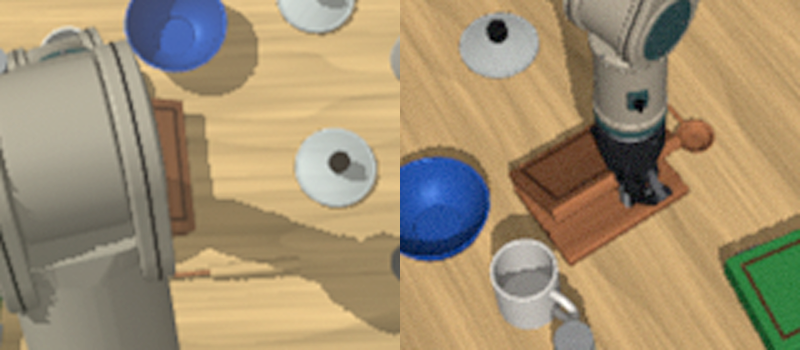

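At 26 N the vertical face is mostly fighting friction, because the edge has to slide up the finger. I'll move up along the edge's arc, so friction helps instead.

Request:
carry_out:
  deltas: [0, 0, 0, 0, 0.003, -0.006, 1, 0, 0, 0, 0, 0, -0.008, 1, 0, 0, 0, 0, -0.004, -0.008, 1, 0, 0, 0, 0, -0.006, -0.008, 1, 0, 0, 0, 0, 0, 0, 1]

```text
clock: 9.75
eef_pos: [515.7, 60.0, 93.1]
tool_rot: [-3.141, 0.001, -3.072]
force: [0.4, 0.2, -0.3]
width: 0.0
gripper_force: 0.2
```

```bash
python3 st.py
```

```text
board -2.2 106.0 93.1 [-3.141e+00  1.000e-03 -3.072e+00] [ 0.4  0.2 -0.3] [-0.13  0.65 -0.06  2.    0.08  0.49  1.39] 9.75
```

Request:
carry_out:
  deltas: [0, 0, 0, 0, -0.008, -0.007, 1, 0, 0, 0, 0, -0.009, -0.006, 1, 0, 0, 0, 0, -0.009, -0.005, 1]

```text
clock: 10.12
eef_pos: [516.9, 36.8, 111.1]
tool_rot: [3.14, -0.0, -3.069]
force: [-2.8, 7.6, 5.5]
width: -0.3
gripper_force: 3.8
```

```bash
python3 st.py pics/m4.png
```

```text
board -2.5 82.7 111.1 [ 3.14  -0.    -3.069] [-2.8  7.6  5.5] [-0.07  0.62 -0.08  1.99  0.08  0.53  1.44] 10.125
```

View pics/m4.png

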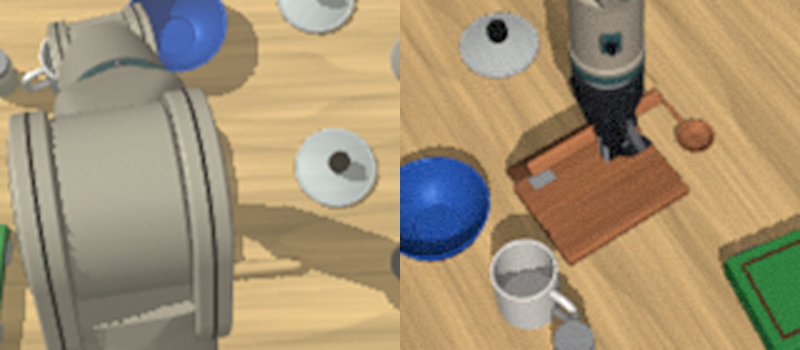

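The leaf is following, now at about 1.05 rad. I'll carry on over the top.

Request:
carry_out:
  deltas: [0, 0, 0, 0, -0.009, -0.003, 1, 0, 0, 0, 0, -0.009, -0.002, 1, 0, 0, 0, 0, -0.009, -0.001, 1, 0, 0, 0, 0, -0.009, -0.001, 1, 0, 0, 0, 0, -0.009, 0, 1, 0, 0, 0, 0, -0.009, 0, 1, 0, 0, 0, 0, -0.009, 0, 1, 0, 0, 0, 0, -0.009, 0, 1, 0, 0, 0, 0, -0.009, 0, 1, 0, 0, 0, 0, -0.009, 0, 1, 0, 0, 0, 0, 0, 0, 1]

```text
clock: 11.6
eef_pos: [523.6, -55.7, 117.1]
tool_rot: [-3.141, -0.0, -3.071]
force: [-0.2, -0.6, 0.1]
width: 0.3
gripper_force: 0.0
```

```bash
python3 st.py
```

```text
board -2.1 -10.0 117.1 [-3.141 -0.    -3.071] [-0.2 -0.6  0.1] [ 0.11  0.62 -0.09  1.97  0.1   0.56  1.59] 11.6
```

Request:
carry_out:
  deltas: [0, 0, 0, 0, -0.011, 0, 1, 0, 0, 0, 0, -0.01, 0.003, 1, 0, 0, 0, 0, -0.009, 0.005, 1, 0, 0, 0, 0, -0.009, 0.006, 1, 0, 0, 0, 0, -0.008, 0.007, 1, 0, 0, 0, 0, -0.008, 0.007, 1, 0, 0, 0, 0, -0.007, 0.008, 1, 0, 0, 0, 0, -0.007, 0.008, 1, 0, 0, 0, 0, 0, 0, 1]

```text
clock: 12.72
eef_pos: [527.9, -123.4, 72.3]
tool_rot: [3.141, -0.002, -3.07]
force: [-0.8, 0.9, 1.0]
width: 0.1
gripper_force: 0.0
```

```bash
python3 st.py pics/m5.png
```

```text
board -2.3 -77.8 72.3 [ 3.141e+00 -2.000e-03 -3.070e+00] [-0.8  0.9  1. ] [ 0.24  0.71 -0.09  1.95  0.13  0.49  1.69] 12.725
```

View pics/m5.png

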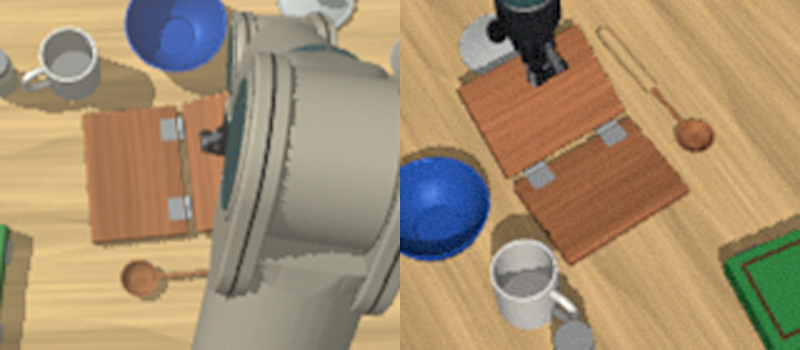

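The leaf is over the spine, at about 2.5 rad, and the lid is clear. I'll press it down gently.

Request:
carry_out:
  deltas: [0, 0, 0, 0, -0.005, 0.009, 1, 0, 0, 0, 0, -0.004, 0.009, 1, 0, 0, 0, 0, -0.003, 0.008, 1, 0, 0, 0, 0, -0.002, 0.008, 1, 0, 0, 0, 0, -0.001, 0.007, 1, 0, 0, 0, 0, 0, 0.006, 1, 0, 0, 0, 0, 0, 0.004, 1, 0, 0, 0, 0, 0, 0.003, 1, 0, 0, 0, 0, 0, 0, 1]

```text
clock: 13.95
eef_pos: [529.2, -137.5, 19.0]
tool_rot: [3.141, -0.001, -3.069]
force: [0.1, -0.2, 0.4]
width: 0.1
gripper_force: 0.0
```

```bash
python3 st.py
```

```text
board -2.0 -91.9 19.0 [ 3.141e+00 -1.000e-03 -3.069e+00] [ 0.1 -0.2  0.4] [ 0.25  0.81 -0.08  1.95  0.15  0.39  1.7 ] 13.95
```

Request:
carry_out:
  deltas: [0, 0, 0, 0, 0, 0.002, 1, 0, 0, 0, 0, 0, 0.002, 1, 0, 0, 0, 0, 0, 0, 1]

```text
clock: 14.32
eef_pos: [529.3, -137.4, 17.8]
tool_rot: [-3.141, -0.0, -3.069]
force: [-5.3, 0.8, 26.3]
width: 0.1
gripper_force: 13.0
```

At z 17.8 with 26 N, the leaf is on its end stop. I'll lift off and check.

Request:
carry_out:
  deltas: [0, 0, 0, 0, 0, -0.006, 1, 0, 0, 0, 0, 0, -0.03, 1, 0, 0, 0, 0, 0, -0.05, 1, 0, 0, 0, 0, 0, -0.05, 1, 0, 0, 0, 0, 0.05, -0.04, 1, 0, 0, 0, 0, 0.06, 0, 1, 0, 0, 0, 0, 0.06, 0, 1, 0, 0, 0, 0, 0.06, 0, 1, 0, 0, 0, 0, 0.06, 0, 1, 0, 0, 0, 0, 0.06, 0, 1, 0, 0, 0, 0, 0, 0, 1]

```text
clock: 15.7
eef_pos: [502.7, 217.3, 190.2]
tool_rot: [3.138, -0.0, -3.059]
force: [-0.3, -0.5, -0.1]
width: -0.1
gripper_force: 0.0
```

```bash
python3 st.py pics/m6.png
```

```text
board -4.5 263.8 190.2 [ 3.138 -0.    -3.059] [-0.3 -0.5 -0.1] [-0.37  0.53 -0.13  1.85  0.09  0.76  1.11] 15.7
```

View pics/m6.png

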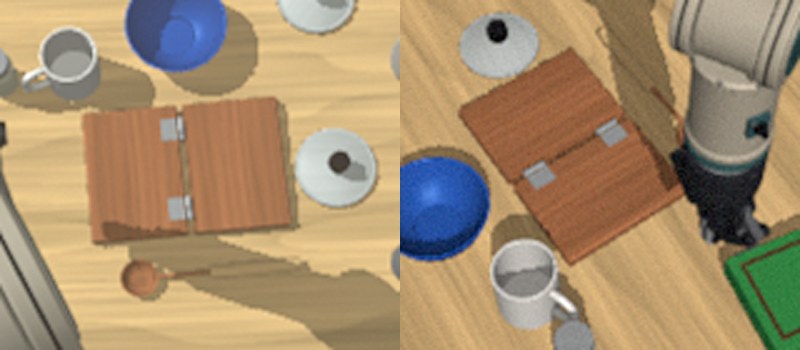

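The board lies flat with both halves level. The lid (left crop, (337,167)) is flat and clear of the leaf, the other things are undisturbed, and the robot touches nothing.

```bash
python3 -c "
from cell import ctrl; print(ctrl.finish_job())"
```

```text
the job is handed in; nothing more can be done
None
```

The job is handed in: the lid was pushed clear of the leaf's place, and the leaf was pushed over its spine and pressed flat to its end stop; the final pictures show nothing else moved, but no verdict was returned.

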